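# Lay the square along the pencil line and weight it down

## Robot

A 6-joint arm with a two-finger parallel gripper is mounted at the origin on the work surface. World frame = base frame: x ahead of the robot, y to its left, z up, the work surface at z = 0. Lengths are in m, angles in degrees, forces in N, time in s.
With the tool pointing down it reaches from about 0.25 to 0.725 m from the base axis. Payload 9.7 kg.
Tool frame: the origin (TCP) lies at the very end of the fingers, on their centre line; the grasp point (between the pads) lies 19 mm behind it (bot.grip_depth is the distance from the TCP to the grasp point, in m); z points along the fingers, y is the direction in which the jaws open and shut (so a half turn about z gives the same grasp; the last joint's range is limited). The gripper opens to 85 mm and grips with 20 to 120 N. Pads are 22 mm wide; open, the fingers measure 114 mm over their backs; the gripper's body (76 mm by 85 mm) begins 54 mm behind the grasp point. The pads swing forward as they close: fully open they stand 13 mm farther back than shut.
Start: joints at [72.307, 4.979, 10.078, 95.1, 0, 90], TCP at [0.167, 0.524, 0.231] pointing down, gripper open.
Joint ranges: [-179.16, 179.16], [-48.56, 103.87], [-65.8, 70.77], [-126.05, 130.52], [-82.76, 87.17], [-180, 180]. Speed limits (degrees/s): [127.2, 127.2, 147.25, 180, 180, 180].

## Interface

Orientations are given as [roll, pitch, yaw] about the fixed x, y, z axes, in that order (R = Rz(yaw) Ry(pitch) Rx(roll)).
In Python, from workcell import telemetry, optics, order, bot gives the robot as it stands. The module is installed in compiled form; this text tells all that it offers.
- The arm moves only by the shell command python3 -m inch 'ROWS' [FORCE]. ROWS is JSON, a list of rows, each a list of 7 numbers: the shift along the tool's x, y, z in m, then the turn, a rotation vector about the tool's x, y, z in rad, then the closure, from 0 (fully open) to 1 (shut). In form: [[tx, ty, tz, rx, ry, rz, grip], ...]. A call has 1 to 12 rows; each row is the pose to reach, as a shift and turn from the pose commanded when the call began, along the tool's axes at that moment; what a row does not reach only later rows make up. A row lasts 1/12 s, in which the tool goes at most 41.7 mm and 7.16 degrees, less where a joint would pass 70% of its speed; a pose out of reach is approached as far as the arm can. A call with a gripper value outside its range is refused whole. The fingers move at their own pace and stop on an object; FORCE is the grip in N (left out, the last holds). Time passes only in rows, so rows that repeat a pose let the fingers close. It gives the time, the measured TCP pose, the force and the opening at its end, in the units of the state.
- telemetry.get_obs(): the state, without advancing time (a new reading comes with each control period).
- optics.camera(name): name is "side" or "top"; returns (picture, depth): 480x640x3 uint8, red, green, blue; 480x640 float32, m along the optical axis (not along the pixel's ray), 0 where there is no reading.
- optics.camera_info(name): a dict with "camera_matrix" (3x3 intrinsics, pixels), "xyz" and "attitude" of the camera in the world. Camera axes: x right, y down, z forward; pixel columns grow to the right and rows downward; lengths in m; the calibration is good to about 2 mm. A picture is of the moment at which its call begins. camera_info takes no time and is no camera call.
- order.job_done(): hands the job in, once; it reports no verdict.
The state is a dict: "time": time; "q": joint angles; "qd": joint speeds; "joint_efforts": joint torques, N m; "ee_pos": TCP position; "tcp_rot": TCP orientation; "wrist_force": force on the tool from outside, world axes, zero at the start; "torque": the same for the moment, N m; "opening": finger opening in m.
Only numpy, scipy, OpenCV 4.12 (cv2) and the standard library are available. Lean on these libraries where they do the work, as an engineer would, in place of code of your own. Each camera call takes 0.05 s, during which the arm holds its last target. There are 200 camera calls.

## Task

Lift the wooden-handled steel square off its rest and lay it on the raised plywood board, blade flat on the board, stock flush along its full length against the board's long edge nearest the robot, and the blade's outer edge (the one level with the end of the stock) on the black line. When it lies there, let go of it and stand the small steel cylinder upright on the bare end of the blade, beyond the handle and midway across its width, setting it down gently so that the square stays flush and on the line. Leave the other things where they are.

Things in the scene. Friction and masses are not known exactly. Their poses are not given: they have to be found in the camera images.
- line_start (a point): Start of the black line (1.6 mm wide, drawn square across the board) at the board's long edge nearest the robot, on the board's top face, 44 mm above the bench. x runs along the line into the board, away from the robot; y to the left along the edge; z up. The near side face is this frame's plane x = 0, the top face z = 0. The line crosses 50 mm right to 30 mm left of the board's middle.
- square_corner (a point): Reference corner of the loose square (0.34 kg): where stock's inner face, blade's underside and blade's outer edge meet. x along the blade away from the stock, y along the stock, z up. mm: steel blade x 0 to 180, y 0 to 40, z 0 to 5; wooden stock x -20 to 0, y 0 to 110, z -16 to 9. Starts with z = 18 mm on a rest at the left. In place it coincides with line_start, axes parallel.
- stock_end (a point): The other end of the stock's inner face, at x 0, y 110, z 0 mm of the square_corner frame (same axes).
- blade_end (a point): Middle of the free end of the blade, on its underside, at x 180, y 20, z 0 mm of the square_corner frame (same axes).
- square_grip (a point): Centre of the square's upright wooden handle: 55 mm long (x, along the blade), 18 mm wide (y, the way to grasp it), 32 mm tall; at x 82.5, y 20, z 21 mm of the square_corner frame, same axes. The centre of mass is below it, at x 79, y 24 mm.
- weight_center (a point): Centre of the loose weight, a plain dark steel cylinder 34 mm in diameter, 45 mm tall, about 0.3 kg, standing on the bench at the right; this point is 22.5 mm above its underside. The bare end of the blade where it must go is 70 mm long (x 110 to 180 mm of the square_corner frame) and 40 mm wide.
- board: Fixed plywood board, 200 mm (x, away from the robot) by 300 mm (y) by 20 mm thick, on two battens 24 mm high set back 20 mm from the near face. Origin on the bench under its centre, z up; top face at 44 mm. Two low hold-downs (18 mm high) stand on its far left and far right corners, 75 mm beyond and 130 mm beside the centre.
- square: The square itself: same origin and axes as square_corner. It starts with its blade on a fixed wooden rest block 120 x 55 x 18 mm, narrow enough for the stock to hang clear of the bench.
- weight: The weight: origin at the centre of its underside, z up.
- lotion: white bottle, 48 mm across and 120 mm tall, standing to the right; bystander; origin at its underside.
- tape: roll of masking tape lying flat, 90 mm across, 40 mm high; bystander; origin at its underside.
- pencil: flat carpenter's pencil 90 x 11 x 8 mm lying on the right-hand end of the board; bystander; origin at its underside.
- coupling: turned aluminium tube coupling, 40 mm across the foot and 40 mm tall; bystander; origin at its underside.
- driver: screwdriver, 200 mm long, lying at the far right; bystander; origin at its underside.
- pylon: aluminium tube 30 mm in diameter and about 185 mm long with a clamp at one end, lying at the far left; bystander; origin at its underside.
There are look-alikes about, which are no part of the job. Of the things shaped like the weight, the dark steel one is meant.

How it is judged:
By the outcome, as a careful person would: the job done as asked, in the order asked, and still so for the second after the job is handed in, with the robot touching nothing.
It also fails if it takes over 69 s, if anything falls off the work surface, if the arm or the gripper's body presses on something with over 40 N, if the wrist force passes 120 N, or if a joint passes its speed limit or range.

## Working session

There is one attempt and no reset: what is moved stays moved. The work goes in short steps, Python scripts to look and compute and a shell command to move; the robot and the scene stay as the last step left them, time stands still between calls to the robot, and variables do not carry over. Pictures are saved under pics/ and viewed, about 8 in all and at most 12, crops included, and the job is handed in when it is done.

```bash
mkdir -p pics; cat > h.py <<'E'
import numpy as np, cv2
from workcell import telemetry, optics, order, bot
from scipy.spatial.transform import Rotation as R
def info(n):
    i=optics.camera_info(n); return np.array(i["camera_matrix"]),np.array(i["xyz"]),R.from_euler('xyz',i["attitude"],degrees=True).as_matrix()
def ray(n,uv,z):
    K,p,M=info(n); uv=np.atleast_2d(np.float64(uv))
    d=(M@np.linalg.inv(K)@np.c_[uv,np.ones(len(uv))].T).T
    return p+d*((z-p[2])/d[:,2])[:,None]
def proj(n,P):
    K,p,M=info(n); c=(np.atleast_2d(P)-p)@M; q=c@K.T; return q[:,:2]/q[:,2:]
def cloud(n,dep):
    K,p,M=info(n); v,u=np.mgrid[:480,:640]
    d=np.stack([u,v,np.ones_like(u)],-1)@np.linalg.inv(K).T*dep[...,None]
    return d@M.T+p
E
python3 - <<'E'
from h import *
print(telemetry.get_obs()); print(bot.grip_depth)
for n in("top","side"):
    print(n,optics.camera_info(n)); im,d=optics.camera(n); np.savez(f"pics/{n}0.npz",im=im,d=d); cv2.imwrite(f"pics/{n}0.png",im[...,::-1])
E
```

```text
{'time': 0.0, 'q': array([7.23051735e+01, 5.01171764e+00, 1.00341428e+01, 9.51000060e+01,
       1.14372389e-03, 9.00019186e+01]), 'qd': array([-0.09365953, -0.03863906, -0.12678822, -0.12290413, -0.04090652,
        0.03098779]), 'joint_efforts': array([-1.59951187e-04, -5.20385385e+01,  4.64810371e+01,  1.60354137e-02,
       -4.18831758e-05, -3.93057618e-06]), 'ee_pos': array([0.16709436, 0.52375781, 0.23057436]), 'tcp_rot': array([-1.79922419e+02, -1.14112497e-03,  1.62303253e+02]), 'wrist_force': array([-0.75326215, -0.04168618,  0.3279014 ]), 'torque': array([-0.04507218, -0.02255898,  0.00183471]), 'opening': 0.08523068528955727}
0.0187
top {'camera_matrix': array([[562.33999651,   0.        , 316.60748246],
       [  0.        , 562.33999651, 234.28170699],
       [  0.        ,   0.        ,   1.        ]]), 'xyz': array([0.30389844, 0.02335061, 1.43191702]), 'attitude': array([-170.25429719,   -0.76259985,  -89.27616042])}
side {'camera_matrix': array([[434.88721742,   0.        , 317.24742794],
       [  0.        , 434.88721742, 240.0539296 ],
       [  0.        ,   0.        ,   1.        ]]), 'xyz': array([ 0.16997952, -0.90004068,  0.70203966]), 'attitude': array([-122.52092904,   -0.25164991,  -22.68364564])}
```

View pics/top0.png

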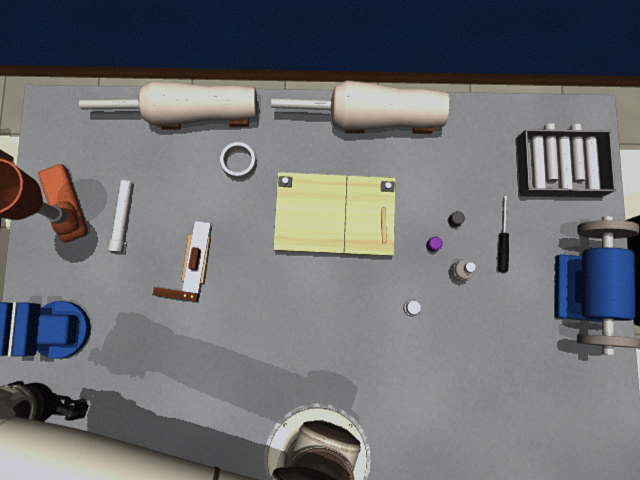

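View pics/side0.png

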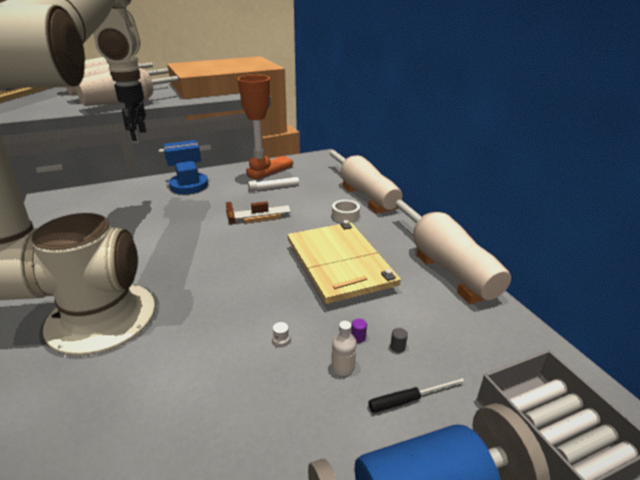

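The top view shows the square at (195,262), its stock on the near side and running left. The line is at (345,177)-(345,252). Cylinder-like things: dark (457,219), purple (434,244), lotion (462,269), coupling/white (413,308). I choose the dark one, which is at (399,340) in the side view. Next is a close crop and measuring.

```bash
python3 - <<'E'
from h import *
a=np.load("pics/top0.npz");im=a["im"];d=a["d"]
s=np.load("pics/side0.npz")
f=lambda x,k:cv2.resize(x[...,::-1],None,fx=k,fy=k,interpolation=cv2.INTER_CUBIC)
A=f(im[210:310,145:220],4);B=f(im[170:260,270:400],3);C=f(im[200:320,400:480],3)
D=f(s["im"][185:235,215:300],4); E_=f(s["im"][315:380,265:415],3)
W=np.zeros((600,800,3),np.uint8)
W[:400,:300]=A;W[:270,300:690]=B; W[270:470,300:640]=D; W[400:595,0:450][:, :450]=0
W[470:600,300:600]=f(s["im"][315:380,265:415],2); W[240:600,640:800][:, :]=C[:360,:160] if 0 else cv2.resize(C,(160,240))[:0].sum() if 0 else 0
W[270:510,640:800]=cv2.resize(C,(160,240))
cv2.imwrite("pics/crop1.png",W)
c=cloud("top",d); 
for p in [(198,240),(194,260),(175,294),(300,215),(457,219),(187,280),(345,252),(250,300)]: print(p,c[p[1],p[0]].round(4), im[p[1],p[0]])
c=cloud("side",s["d"])
for p in [(399,333),(340,260),(260,205),(280,212)]: print(p,c[p[1],p[0]].round(4), s["im"][p[1],p[0]])
E
```

```text
(198, 240) [0.5273 0.3081 0.0207] [208 210 218]
(194, 260) [0.4718 0.3082 0.0567] [103  57  36]
(175, 294) [0.3897 0.3568 0.0288] [83 44 28]
(300, 215) [0.5922 0.0504 0.0392] [205 208 149]
(457, 219) [ 0.5857 -0.3445  0.0501] [87 85 87]
(187, 280) [0.425  0.3294 0.0267] [206 210 217]
(345, 252) [ 0.4994 -0.0637  0.0393] [193 198 136]
(250, 300) [ 0.3791  0.174  -0.003 ] [140 141 141]
(399, 333) [ 0.5906 -0.3496  0.0424] [99 95 92]
(340, 260) [ 0.5881 -0.062   0.0444] [220 209 133]
(260, 205) [0.4784 0.3041 0.0497] [61 35 19]
(280, 212) [0.5376 0.2841 0.0221] [189 182 169]
```

View pics/crop1.png

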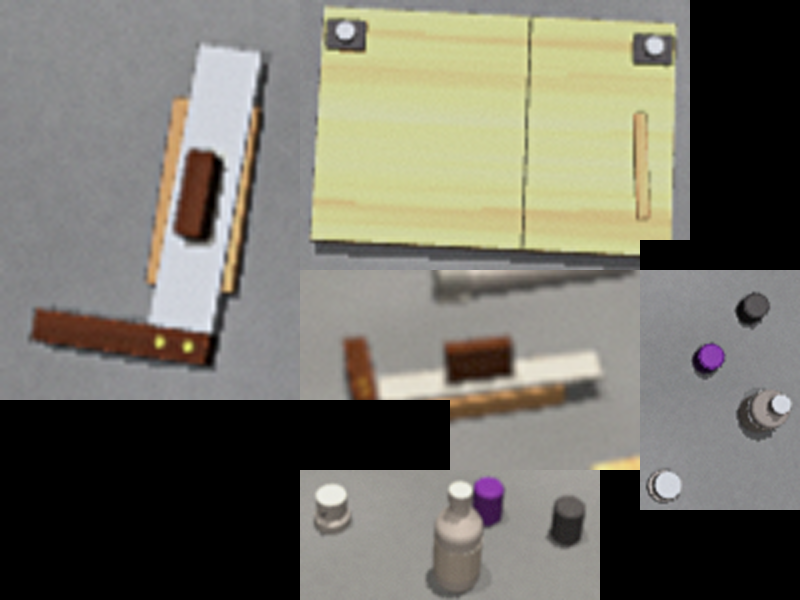

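The crop confirms the dark steel cylinder as the weight (purple and white ones rejected). It also shows the square's blade, handle and stock, and the board line, clearly. Now I'll fit the edges.

```bash
cat > m.py <<'E'
from h import *
def comp(mask,pt,box):
    m=np.zeros_like(mask,np.uint8); x0,y0,x1,y1=box; m[y0:y1,x0:x1]=mask[y0:y1,x0:x1]
    n,l,st,c=cv2.connectedComponentsWithStats(m); k=l[pt[1],pt[0]]
    if k==0: k=1+np.argmax(st[1:,4])
    return (l==k).astype(np.uint8),c[k],st[k]
def edge(gray,a,b,thr,half=4,n=40,trim=.08):
    """sub-pixel crossing of level thr on normals to segment a-b; returns fitted points a',b'"""
    a,b=np.float32(a),np.float32(b);t=(b-a)/np.linalg.norm(b-a);nn=np.array([-t[1],t[0]])
    P=[]
    s=np.linspace(-half,half,8*half+1)
    for f in np.linspace(trim,1-trim,n):
        c=a+(b-a)*f; q=(c+s[:,None]*nn).astype(np.float32)
        v=cv2.remap(gray.astype(np.float32),q[:,0].copy(),q[:,1].copy(),cv2.INTER_LINEAR).ravel()-thr
        i=np.where(v[:-1]*v[1:]<0)[0]
        if len(i): 
            j=i[np.argmin(abs(s[i]))]; P.append(c+nn*(s[j]+(s[j+1]-s[j])*v[j]/(v[j]-v[j+1])))
    P=np.float32(P); vx,vy,x,y=cv2.fitLine(P,cv2.DIST_HUBER,0,.01,.01).ravel()
    v=np.array([vx,vy]);o=np.array([x,y]); r=abs((P-o)@np.array([-vy,vx])).mean()
    return o+v*((a-o)@v),o+v*((b-o)@v),len(P),r
E
python3 - <<'E'
from m import *
a=np.load("pics/top0.npz");im=a["im"];s=np.load("pics/side0.npz")["im"]
hsv=cv2.cvtColor(im,cv2.COLOR_RGB2HSV);hs=cv2.cvtColor(s,cv2.COLOR_RGB2HSV)
g=cv2.cvtColor(im,cv2.COLOR_RGB2GRAY); bl=im[...,2].astype(np.float32); rb=im[...,0].astype(np.float32)-im[...,2]
yaw=lambda p,q:np.degrees(np.arctan2(*(q-p)[[1,0]]))
# blade: blue channel 208+ vs wood/gray
m,c,st=comp((bl>175),(198,240),(145,210,220,310)); print("blade",c,st)
# full-length outer(right) edge, left edge
for nm,A,B in(("outer",(196,293),(209.5,224)),("inner",(183,291),(194.5,222))):
    p,q,n,r=edge(bl,A,B,175); P=ray("top",[p,q],.023);print(nm,p,q,n,r.round(2),P.round(4),yaw(P[0],P[1]))
p,q,n,r=edge(bl,(194.5,221.5),(209,223.5),175);P=ray("top",[p,q],.023);print("far end",p,q,n,r,P.round(4))
# stock top & handle top
br=(hsv[...,2]<125)&(hsv[...,1]>120)&(hsv[...,0]<20)
for nm,pt,box,z in(("stock",(175,294),(145,275,220,310),.027),("handle",(194,260),(180,240,205,275),.055)):
    m,c,st=comp(br,pt,box); r=cv2.minAreaRect(np.argwhere(m)[:,::-1].astype(np.float32)); bx=cv2.boxPoints(r)
    print(nm,c,r,ray("top",bx,z).round(4).tolist(),ray("top",c,z).round(4))
# board near edge, line
p,q,n,r=edge(bl,(276,249.5),(393,254),100,half=5);P=ray("top",[p,q],.044);print("near",p,q,n,r,P.round(4),yaw(P[0],P[1]))
p2,q2,n,r=edge(bl,(274.5,249),(278,173),150,half=5);P=ray("top",[p2,q2],.044);print("left",p2,q2,n,r,P.round(4),yaw(P[0],P[1]))
# line: minima
L=[]
for v in range(180,250):
    row=255-g[v,339:352].astype(float); w=np.clip(row-np.median(row)-12,0,None)
    if w.sum()>0: L.append((339+(w*np.arange(13)).sum()/w.sum(),v))
L=np.float32(L); vx,vy,x,y=cv2.fitLine(L,cv2.DIST_HUBER,0,.01,.01).ravel()
lp=np.float64([[x+vx/vy*(v-y),v] for v in(252,180)]);P=ray("top",lp,.044);print("line",lp,len(L),P.round(4),yaw(P[0],P[1]))
# weight
dk=(hsv[...,2]<105)&(hsv[...,1]<70); m,c,st=comp(dk,(457,219),(440,205,475,235)); print("weight top",c,st,ray("top",c,.045),ray("top",c,.03))
dk=(hs[...,2]<115)&(hs[...,1]<70); m,c,st=comp(dk,(399,340),(380,320,420,360)); print("weight side",c,st,ray("side",c,.0225))
print(proj("side",[[.5857,-.3445,.045],[.5857,-.3445,0]]))
E
```

```text
blade [196.1887456  256.02461899] [182 221  28  72 853]
outer [197.04422 293.18832] [209.52174 224.00392] 40 0.14 [[0.3928 0.3035 0.023 ]
 [0.5686 0.2804 0.023 ]] -7.5008913418990675
inner [181.9487  290.81183] [194.27339 221.95944] 40 0.53 [[0.3982 0.3413 0.023 ]
 [0.5733 0.3193 0.023 ]] -7.1605394615065245
far end [194.63054 220.55626] [209.12978 222.56184] 40 0.12026699 [[0.5769 0.3186 0.023 ]
 [0.5723 0.2816 0.023 ]]
stock [174.86024845 293.83850932] ((175.52000427246094, 293.8600158691406), (44.83056640625, 7.495330810546875), 8.130102157592773) [[0.3881, 0.412, 0.027], [0.4065, 0.4105, 0.027], [0.3923, 0.2998, 0.027], [0.374, 0.3015, 0.027]] [[0.3902 0.3576 0.027 ]]
handle [194.10429448 258.33128834] ((194.1639862060547, 258.3479919433594), (7.781517505645752, 21.376813888549805), 10.304845809936523) [[0.4516, 0.3212, 0.055], [0.5039, 0.3145, 0.055], [0.5007, 0.2955, 0.055], [0.4485, 0.3023, 0.055]] [[0.4761 0.3085 0.055 ]]
near [276.00723 249.35101] [392.95004 255.02892] 40 0.16553998 [[ 0.5029  0.1085  0.044 ]
 [ 0.4929 -0.1831  0.044 ]] -91.97459603365853
left [273.9119  248.96973] [277.82254 172.99088] 31 0.83336 [[0.5038 0.1138 0.044 ]
 [0.6996 0.1088 0.044 ]] -1.45604070620494
line [[343.57904053 252.        ]
 [346.26690674 180.        ]] 70 [[ 0.4987 -0.0599  0.044 ]
 [ 0.684  -0.0659  0.044 ]] -1.8607443628179356
weight top [455.7239819  219.58823529] [447 211  18  19 221] [[ 0.58518094 -0.34252649  0.045     ]] [[ 0.58822311 -0.34648359  0.03      ]]
weight side [398.08311688 340.82077922] [388 328  20  26 385] [[ 0.58912474 -0.35233486  0.0225    ]]
[[395.83677382 331.13193089]
 [393.73435343 346.25870429]]
```

```bash
cat > go.py <<'E'
import sys
from h import *
o=telemetry.get_obs(); p=np.array(o["ee_pos"]);M=R.from_euler('xyz',o["tcp_rot"],degrees=True)
if len(sys.argv)>1:
    t=[float(x) for x in sys.argv[1:5]]
    print("shift",M.inv().apply(np.array(t[:3])-p).round(4),"turn",(M.inv()*R.from_euler('xyz',[180,0,t[3]],degrees=True)).as_rotvec().round(4))
print("t",o["time"],"q",o["q"].round(1),p.round(4),o["tcp_rot"].round(2),"F",o["wrist_force"].round(2),"T",o["torque"].round(2),"op",round(o["opening"],4))
E
python3 go.py .478 .312 .10 172.5
```

```text
shift [-0.3606 -0.1072  0.1308] turn [-1.100e-03 -1.000e-04 -1.779e-01]
t 0.1 q [72.3  5.  10.  95.1  0.  90. ] [0.1671 0.5238 0.2307] [-179.94   -0.    162.31] F [ 0.42 -0.57 -0.07] T [0.02 0.06 0.02] op 0.0855
```

```bash
python3 -m inch '[[-0.361,-0.107,0.131,-0.001,0,-0.178,0.3],[-0.361,-0.107,0.131,-0.001,0,-0.178,0.3],[-0.361,-0.107,0.131,-0.001,0,-0.178,0.3],[-0.361,-0.107,0.131,-0.001,0,-0.178,0.3],[-0.361,-0.107,0.131,-0.001,0,-0.178,0.3],[-0.361,-0.107,0.131,-0.001,0,-0.178,0.3],[-0.361,-0.107,0.131,-0.001,0,-0.178,0.3],[-0.361,-0.107,0.131,-0.001,0,-0.178,0.3],[-0.361,-0.107,0.131,-0.001,0,-0.178,0.3],[-0.361,-0.107,0.131,-0.001,0,-0.178,0.3],[-0.361,-0.107,0.131,-0.001,0,-0.178,0.3],[-0.361,-0.107,0.131,-0.001,0,-0.178,0.3]]' 60; python3 go.py .478 .312 .10 172.5
python3 - <<'E'
from h import *
W=[]
for n,(x,y) in(("top",(140,190)),("side",(200,130))):
    im,d=optics.camera(n); np.savez(f"pics/{n}1.npz",im=im,d=d)
    W.append(cv2.resize(im[y:y+130,x:x+100,::-1],None,fx=4,fy=4,interpolation=cv2.INTER_CUBIC))
cv2.imwrite("pics/pre.png",np.hstack(W))
E
```

```text
time: 1.1
ee_pos: [0.4789, 0.311, 0.099]
tcp_rot: [-180.0, -0.1, 172.4]
wrist_force: [0.1, 0.3, 0.3]
opening: 0.0597
shift [ 0.0011  0.0009 -0.001 ] turn [-0.0004 -0.0018 -0.0025]
t 1.1 q [33.   7.4 -1.9 80.8  0.  40.6] [0.4789 0.311  0.099 ] [-1.7998e+02 -1.0000e-01  1.7236e+02] F [0.1  0.32 0.33] T [0.01 0.   0.02] op 0.0597
```

View pics/pre.png

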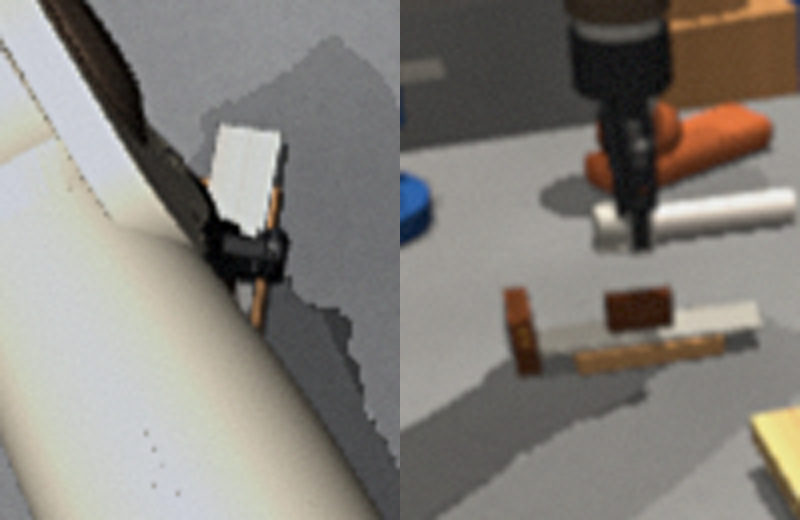

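The side view (right half) shows the gripper directly over the handle, whose centre is at about pixel (259.4,207.5). I'll check it against the projection, then descend.

```bash
python3 - <<'E'
from h import *
print(proj("side",[[.4789,.311,.099],[.478,.312,.039],[.45,.32,.055],[.506,.31,.055]]),ray("side",[259.4,207.5],.039))
E
python3 go.py .478 .312 .0275 172.6
```

```text
[[258.47706072 190.10038316]
 [259.39237336 206.89699402]
 [249.86903076 202.93480376]
 [267.64882782 201.2106828 ]] [[0.47686999 0.30804525 0.039     ]]
shift [ 0.0001 -0.0006  0.0728] turn [ 0.001  -0.0003 -0.0016]
t 1.2 q [33.1  7.3 -1.9 80.8  0.1 40.6] [0.4782 0.3126 0.1003] [ 1.7994e+02 -2.0000e-02  1.7251e+02] F [-0.41  0.1   0.31] T [-0.01 -0.01 -0.04] op 0.0596
```

```bash
python3 -m inch '[[0,0,0.03,0,0,0,0.3],[0,0,0.055,0,0,0,0.3],[0,0,0.065,0,0,0,0.3],[0,0,0.0725,0,0,0,0.3],[0,0,0.0725,0,0,0,0.3]]'; python3 go.py .478 .312 .0275 172.6
```

```text
time: 1.62
ee_pos: [0.4776, 0.3127, 0.0271]
tcp_rot: [180.0, -0.1, 172.6]
wrist_force: [0.5, -0.1, 0.3]
opening: 0.0597
shift [-0.0005 -0.0007 -0.0004] turn [ 0.0002 -0.001  -0.0005]
t 1.6167 q [33.2  8.9 -8.3 72.9  0.  40.6] [0.4776 0.3127 0.0271] [ 1.7999e+02 -6.0000e-02  1.7257e+02] F [ 0.51 -0.09  0.35] T [ 0.   -0.01  0.  ] op 0.0597
```

```bash
python3 -m inch '[[0,0,0,0,0,0,1],[0,0,0,0,0,0,1],[0,0,0,0,0,0,1],[0,0,0,0,0,0,1],[0,0,0,0,0,0,1],[0,0,0,0,0,0,1],[0,0,0,0,0,0,1],[0,0,0,0,0,0,1]]' 70; python3 go.py
```

```text
time: 2.28
ee_pos: [0.4792, 0.3129, 0.0293]
tcp_rot: [179.9, 0.1, 172.5]
wrist_force: [0.0, 1.1, 6.1]
opening: 0.0169
t 2.2833 q [33.1  8.8 -8.1 72.9  0.  40.6] [0.4792 0.3129 0.0293] [1.7985e+02 1.0000e-01 1.7250e+02] F [0.04 1.05 6.11] T [-0.13  0.17  0.  ] op 0.0169
```

```bash
python3 -m inch '[[0,0,-0.02,0,0,0,1],[0,0,-0.05,0,0,0,1],[0,0,-0.09,0,0,0,1],[0,0,-0.12,0,0,0,1],[0,0,-0.12,0,0,0,1],[0,0,-0.12,0,0,0,1]]'; python3 go.py .57 -.043 .148 178.05
```

```text
time: 2.78
ee_pos: [0.4794, 0.3128, 0.1496]
tcp_rot: [179.8, 0.2, 172.5]
wrist_force: [-0.2, -0.5, -4.8]
opening: 0.0168
shift [-0.1363 -0.3409  0.0008] turn [ 0.0031  0.0028 -0.0969]
t 2.7833 q [33.1  6.9  3.1 86.   0.  40.6] [0.4794 0.3128 0.1496] [1.7982e+02 1.5000e-01 1.7250e+02] F [-0.23 -0.46 -4.79] T [-0.01 -0.   -0.03] op 0.0168
```

```bash
python3 go.py .555 -.043 .10 178.05
```

```text
shift [-0.1213 -0.343   0.0488] turn [ 0.0031  0.0028 -0.0969]
t 2.7833 q [33.1  6.9  3.1 86.   0.  40.6] [0.4794 0.3128 0.1496] [1.7982e+02 1.5000e-01 1.7250e+02] F [-0.23 -0.46 -4.79] T [-0.01 -0.   -0.03] op 0.0168
```

```bash
python3 -m inch '[[-0.012,-0.035,0,0,0,-0.01,1],[-0.022,-0.065,0,0.002,0.002,-0.02,1],[-0.034,-0.095,0.002,0.002,0.002,-0.03,1],[-0.045,-0.13,0.006,0.002,0.002,-0.04,1],[-0.056,-0.16,0.012,0.002,0.002,-0.05,1],[-0.068,-0.195,0.02,0.002,0.002,-0.06,1],[-0.08,-0.23,0.028,0.002,0.002,-0.07,1],[-0.092,-0.26,0.036,0.002,0.002,-0.08,1],[-0.103,-0.295,0.044,0.002,0.002,-0.09,1],[-0.115,-0.325,0.049,0.002,0.002,-0.097,1],[-0.121,-0.343,0.049,0.002,0.002,-0.097,1],[-0.121,-0.343,0.049,0.002,0.002,-0.097,1]]'; python3 go.py
python3 - <<'E'
from h import *
W=[]
for n,(x,y),k in(("top",(270,170),3.),("side",(240,180),2.5)):
    im,d=optics.camera(n); np.savez(f"pics/{n}2.npz",im=im,d=d)
    W.append(cv2.resize(im[y:y+int(450/k),x:x+int(390/k),::-1],(390,450),interpolation=cv2.INTER_CUBIC))
cv2.imwrite("pics/over.png",np.hstack(W))
E
python3 go.py
```

```text
time: 3.78
ee_pos: [0.5528, -0.047, 0.0955]
tcp_rot: [-179.9, -0.3, 177.8]
wrist_force: [0.7, -0.8, -2.5]
opening: 0.0167
t 3.7833 q [-4.8  5.5 -4.4 80.5 -0.1 -2.7] [ 0.5528 -0.047   0.0955] [-179.9    -0.34  177.85] F [ 0.69 -0.76 -2.47] T [ 0.   -0.02  0.01] op 0.0167
t 3.8833 q [-4.5  5.4 -4.4 80.5 -0.  -2.5] [ 0.5528 -0.0441  0.0964] [-179.97   -0.29  177.96] F [ 0.31  0.15 -2.01] T [0.02 0.02 0.01] op 0.0168
```

View pics/over.png

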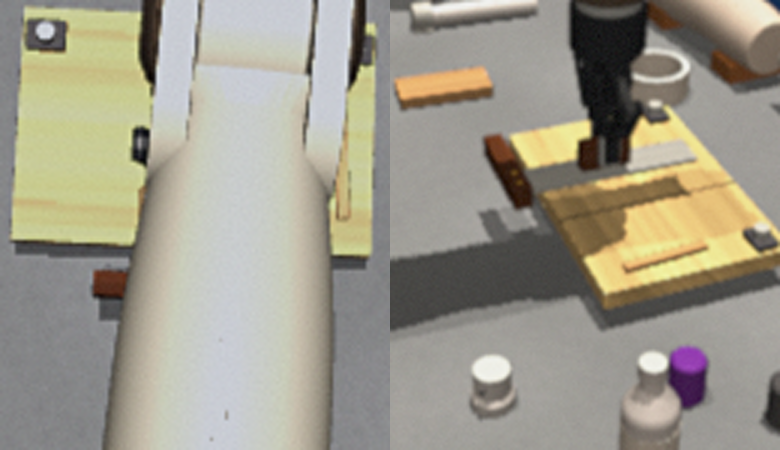

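The top view is blocked by the arm. The side view shows the held square over the board, with its outer edge facing this camera and parallel to the line. I'll descend to a hover with the stock about 14 mm short of the edge and measure in the side view.

```bash
python3 go.py .567 -.043 .060 178.05; python3 -m inch '[[0,0,0,0,0,0,1],[0,0,0,0,0,0,1]]'; python3 go.py .567 -.043 .060 178.05
```

```text
shift [-0.0143  0.0017  0.0363] turn [-0.0005 -0.0051 -0.0017]
t 3.8833 q [-4.5  5.4 -4.4 80.5 -0.  -2.5] [ 0.5528 -0.0441  0.0964] [-179.97   -0.29  177.96] F [ 0.31  0.15 -2.01] T [0.02 0.02 0.01] op 0.0168
time: 4.05
ee_pos: [0.5534, -0.0426, 0.0978]
tcp_rot: [-180.0, -0.2, 178.1]
wrist_force: [0.2, 0.3, -3.3]
opening: 0.017
shift [-0.0138  0.0001  0.0378] turn [-0.0007 -0.003   0.0013]
t 4.05 q [-4.4  5.3 -4.3 80.5 -0.  -2.5] [ 0.5534 -0.0426  0.0978] [-1.7996e+02 -1.7000e-01  1.7813e+02] F [ 0.21  0.29 -3.31] T [-0.03 -0.03 -0.02] op 0.017
```

```bash
python3 -m inch '[[-0.004,0,0.012,0,0,0,1],[-0.008,0,0.024,0,0,0,1],[-0.012,0,0.033,0,0,0,1],[-0.012,0,0.0385,0,0,0,1],[-0.012,0,0.0385,0,0,0,1],[-0.012,0,0.0385,0,0,0,1],[-0.012,0,0.0385,0,0,0,1],[-0.012,0,0.0385,0,0,0,1]]'; python3 - <<'E'
from h import *
im,d=optics.camera("side"); np.savez("pics/side3.npz",im=im,d=d)
cv2.imwrite("pics/hover.png",cv2.resize(im[215:305,275:405,::-1],None,fx=6,fy=6,interpolation=cv2.INTER_CUBIC))
E
python3 go.py
```

```text
time: 4.72
ee_pos: [0.566, -0.044, 0.0605]
tcp_rot: [-179.9, -0.1, 178.1]
wrist_force: [-0.7, -0.6, -3.4]
opening: 0.017
t 4.7667 q [-4.4  7.6 -6.  76.5 -0.1 -2.5] [ 0.566  -0.044   0.0606] [-1.7995e+02 -5.0000e-02  1.7806e+02] F [ 0.41 -0.1  -2.62] T [-0.02  0.02  0.01] op 0.0165
```

View pics/hover.png

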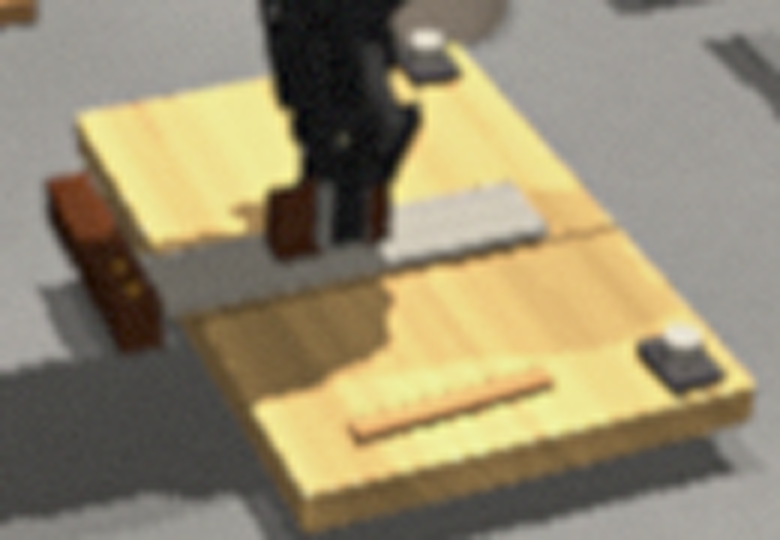

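The hover picture shows the stock parallel to and in front of the edge. The line is just beside the blade's outer edge, reappearing beyond the blade end at crop (545,250)-(615,230). Next I'll find the board by touch.

```bash
python3 -m inch '[[0,0,0.002,0,0,0,1],[0,0,0.004,0,0,0,1],[0,0,0.005,0,0,0,1],[0,0,0.005,0,0,0,1]]'|grep -E "pos|force"; python3 -m inch '[[0,0,0.001,0,0,0,1],[0,0,0.001,0,0,0,1],[0,0,0.001,0,0,0,1]]'|grep -E "pos|force"; python3 -m inch '[[0,0,0.001,0,0,0,1],[0,0,0.001,0,0,0,1],[0,0,0.001,0,0,0,1]]'|grep -E "pos|force"
```

```text
ee_pos: [0.5657, -0.044, 0.0553]
wrist_force: [-1.5, -0.2, 1.0]
ee_pos: [0.5658, -0.044, 0.0553]
wrist_force: [-6.0, -0.8, 9.1]
ee_pos: [0.5658, -0.044, 0.0553]
wrist_force: [-8.3, 0.6, 15.8]
```

```bash
python3 -m inch '[[0,0,-0.003,0,0,0,1],[0,0,-0.003,0,0,0,1],[0,0,-0.003,0,0,0,1],[0,0,-0.003,0,0,0,1]]'|grep -E "pos|force"
cat > sm.py <<'E'
from m import *
import sys
def linefit(L):
    vx,vy,x,y=cv2.fitLine(np.float32(L),cv2.DIST_HUBER,0,.01,.01).ravel();v=np.array([vx,vy]);n=np.array([-vy,vx]);r=abs((np.float32(L)-[x,y])@n).mean();return np.array([x,y]),v*np.sign(vx),r
yaw=lambda v:np.degrees(np.arctan2(v[1],v[0]))
def boardside():
    g=cv2.cvtColor(np.load("pics/side0.npz")["im"],cv2.COLOR_RGB2GRAY).astype(np.float32)
    a,b=proj("side",[[.4971,-.060,.044],[.690,-.0665,.044]]) 
    t=(b-a)/np.linalg.norm(b-a);n=np.array([-t[1],t[0]]);s=np.linspace(-5,5,81);L=[]
    for f in np.linspace(.06,.94,60):
        q=(a+(b-a)*f+s[:,None]*n).astype(np.float32);w=cv2.remap(g,q[:,0].copy(),q[:,1].copy(),1).ravel();w=np.clip(np.median(w)-w-12,0,None)
        if w.sum()>0:L.append(a+(b-a)*f+n*(s*w).sum()/w.sum())
    o,v,r=linefit(L);P=ray("side",[o-v*25,o+v*25],.044);return P,r,len(L)
if __name__=="__main__":
    P,r,n=boardside();print("line side",P.round(4),r,n,yaw(P[1]-P[0]))
    im,d=optics.camera("side"); np.savez("pics/"+sys.argv[1]+".npz",im=im,d=d);g=cv2.cvtColor(im,cv2.COLOR_RGB2GRAY)
    z=float(sys.argv[2]); x0=float(sys.argv[3])
    c=R.from_euler('z',-1.93,degrees=True).apply
    A,B=proj("side",[P[0]+[0,0,0]]*2) if 0 else proj("side",np.array([[x0+.118,-.0595-(x0+.118-.4971)*.0337,z+.005],[x0+.176,-.0595-(x0+.176-.4971)*.0337,z+.005]]))
    t=(B-A)/np.linalg.norm(B-A);nn=np.array([-t[1],t[0]]);s=np.arange(-6,7)
    for f in(.1,.5,.9):
        q=(A+(B-A)*f+s[:,None]*nn).astype(np.float32);print((A+(B-A)*f).round(1),cv2.remap(g,q[:,0].copy(),q[:,1].copy(),1).ravel())
    for thr in(110,130,150):
        p,q,n,r=edge(g,A,B,thr,half=4);Q=ray("side",[p,q],z+.005);u=P[1]-P[0];u/=np.linalg.norm(u);w=np.array([-u[1],u[0],0])
        print(thr,p,q,n,r,Q.round(4),yaw(Q[1]-Q[0]),"offset left of line mm",((Q-P[0])@w*1000).round(2))
E
python3 sm.py side4 .0445 .483
```

```text
ee_pos: [0.5657, -0.0439, 0.0555]
wrist_force: [-0.3, 0.1, -2.3]
line side [[ 0.5225 -0.0611  0.044 ]
 [ 0.6622 -0.0656  0.044 ]] 0.10445467 60 -1.8630333232249618
[346.7 257.1] [200 202 201 199 201 201 192 160 155 197 217 214 214]
[354.6 255.4] [199 202 203 201 201 202 187 151 137 175 201 205 205]
[362.6 253.6] [189 195 202 203 203 201 184 151 148 178 196 197 196]Traceback (most recent call last):
  File "sm.py", line 24, in <module>
    p,q,n,r=edge(g,A,B,thr,half=4);Q=ray("side",[p,q],z+.005);u=P[1]-P[0];u/=np.linalg.norm(u);w=np.array([-u[1],u[0],0])
            ~~~~^^^^^^^^^^^^^^^^^^
  File "m.py", line 18, in edge
    P=np.float32(P); vx,vy,x,y=cv2.fitLine(P,cv2.DIST_HUBER,0,.01,.01).ravel()
                               ~~~~~~~~~~~^^^^^^^^^^^^^^^^^^^^^^^^^^^^
cv2.error: OpenCV(4.12.0) /io/opencv/modules/imgproc/src/linefit.cpp:618: error: (-215:Assertion failed) npoints2 >= 0 || npoints3 >= 0 in function 'fitLine'
```

```bash
cat > s5.py <<'E'
from sm import *
f,z,x0=sys.argv[1],float(sys.argv[2]),float(sys.argv[3])
P,_,_=boardside();u=P[1]-P[0];u/=np.linalg.norm(u);w=np.array([-u[1],u[0],0])
g=cv2.cvtColor(np.load(f"pics/{f}.npz")["im"],cv2.COLOR_RGB2GRAY)
at=lambda x,z:np.r_[(P[0]+u*(x-P[0][0])/u[0])[:2],z]
for nm,zz,dy in(("top edge",z+.005,0),("bottom edge(+line)",z,0)):
    A,B=proj("side",[at(x0+.118,zz),at(x0+.176,zz)])
    t=(B-A)/np.linalg.norm(B-A);nn=np.array([-t[1],t[0]])
    k=-.3 if nm[0]=="t" else .8
    p,q,n,r=edge(g,A+k*nn,B+k*nn,178,half=1.5 if 0 else 2);Q=ray("side",[p,q],zz)
    print(nm,n,round(float(r),2),Q.round(4).tolist(),"yaw",yaw(Q[1]-Q[0]),"left of line mm",((Q-P[0])@w*1000).round(2))
E
python3 s5.py side4 .0445 .483
```

```text
top edge 40 0.09 [[0.6008, -0.0644, 0.0495], [0.6586, -0.0665, 0.0495]] yaw -2.1517574205598327 left of line mm [-0.72 -1.01]
bottom edge(+line) 40 0.17 [[0.5998, -0.0673, 0.0445], [0.6563, -0.0725, 0.0445]] yaw -5.214086146564538 left of line mm [-3.73 -7.05]
```

Both cameras agree on the line to 0.4 mm. The blade edge lies about 0.8 mm right of it. I'll shift left and advance to the edge.

```bash
python3 -m inch '[[-0.004,0.0007,0,0,0,0,1],[-0.008,0.0007,0,0,0,0,1],[-0.0115,0.0007,0,0,0,0,1],[-0.0115,0.0007,0,0,0,0,1],[-0.0115,0.0007,0,0,0,0,1]]'|grep -E "pos|force"; python3 -m inch '[[-0.001,0,0,0,0,0,1],[-0.001,0,0,0,0,0,1],[-0.001,0,0,0,0,0,1]]'|grep -E "pos|force"; python3 -m inch '[[-0.001,0,0,0,0,0,1],[-0.001,0,0,0,0,0,1],[-0.001,0,0,0,0,0,1]]'|grep -E "pos|force"
```

```text
ee_pos: [0.5774, -0.0437, 0.0556]
wrist_force: [0.4, 0.2, -3.4]
ee_pos: [0.5781, -0.0437, 0.0559]
wrist_force: [-0.4, 0.4, -3.6]
ee_pos: [0.5792, -0.0437, 0.0559]
wrist_force: [0.7, 0.6, -3.3]
```

```bash
for i in 1; do python3 -m inch '[[-0.001,0,0,0,0,0,1],[-0.001,0,0,0,0,0,1],[-0.001,0,0,0,0,0,1]]'|grep -E "pos|force"; python3 -m inch '[[-0.001,0,0,0,0,0,1],[-0.001,0,0,0,0,0,1],[-0.001,0,0,0,0,0,1]]'|grep -E "pos|force";  done; python3 go.py
```

```text
ee_pos: [0.5803, -0.0437, 0.0559]
wrist_force: [-0.3, -0.5, -3.3]
ee_pos: [0.5813, -0.0438, 0.0559]
wrist_force: [-1.0, 0.0, -3.2]
t 7.4 q [-4.3  9.8 -4.  76.3 -0.1 -2.3] [ 0.5813 -0.0438  0.0559] [-1.7995e+02 -1.1000e-01  1.7806e+02] F [-0.99  0.04 -3.25] T [-0.02 -0.03  0.02] op 0.0165
```

```bash
python3 -m inch '[[-0.001,0,0,0,0,0,1],[-0.001,0,0,0,0,0,1],[-0.001,0,0,0,0,0,1]]'|grep -E "pos|force"; python3 -m inch '[[-0.001,0,0,0,0,0,1],[-0.001,0,0,0,0,0,1],[-0.001,0,0,0,0,0,1]]'|grep -E "pos|force"; python3 go.py; python3 - <<'E'
from h import *
im,d=optics.camera("side"); np.savez("pics/side5.npz",im=im,d=d)
cv2.imwrite("pics/push.png",cv2.resize(im[215:305,275:405,::-1],None,fx=6,fy=6,interpolation=cv2.INTER_CUBIC))
E
python3 s5.py side5 .0447 .499
```

```text
ee_pos: [0.5818, -0.0438, 0.0558]
wrist_force: [-3.6, 0.1, -2.2]
ee_pos: [0.5818, -0.0438, 0.0558]
wrist_force: [-8.7, 0.2, 1.3]
t 7.9 q [-4.3 10.  -3.8 76.5 -0.1 -2.3] [ 0.5818 -0.0438  0.0558] [-179.95   -0.27  178.06] F [-8.71  0.2   1.34] T [0.06 1.71 0.03] op 0.0167
top edge 40 0.12 [[0.6169, -0.0645, 0.0497], [0.6749, -0.0664, 0.0497]] yaw -1.8598254302418298 left of line mm [-0.37 -0.37]
bottom edge(+line) 40 0.17 [[0.6156, -0.0683, 0.0447], [0.6726, -0.0721, 0.0447]] yaw -3.8495619159865657 left of line mm [-4.18 -6.16]
```

View pics/push.png

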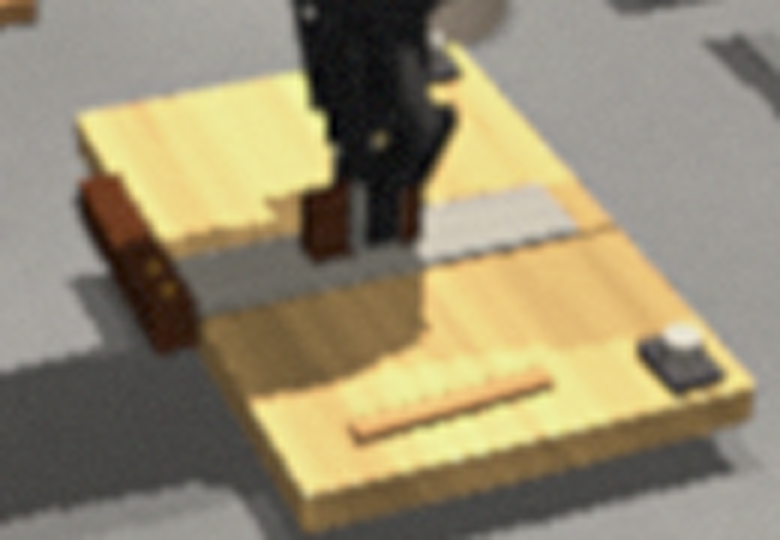

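The picture shows the stock up against the edge and the outer edge running along the line, about 0.4 mm to its right. I'll trim that, ease off, and set the blade down.

```bash
python3 -m inch '[[0.001,0.0004,0,0,0,0,1],[0.001,0.0004,0,0,0,0,1],[0.0006,0.0004,0.0005,0,0,0,1],[0.0006,0.0004,0.001,0,0,0,1],[0.0006,0.0004,0.001,0,0,0,1],[0.0006,0.0004,0.001,0,0,0,1]]'; python3 go.py;
```

```text
time: 8.45
ee_pos: [0.5818, -0.0435, 0.0556]
tcp_rot: [-179.9, -0.2, 178.1]
wrist_force: [-10.1, -0.0, 6.1]
opening: 0.0169
t 8.45 q [-4.2  9.9 -3.9 76.4 -0.1 -2.3] [ 0.5818 -0.0435  0.0556] [-1.7994e+02 -1.7000e-01  1.7806e+02] F [-10.1   -0.02   6.07] T [ 0.01  1.85 -0.03] op 0.0169
```

```bash
python3 -m inch '[[0,0,0,0,0,0,0.7],[0,0,0,0,0,0,0.5],[0,0,0,0,0,0,0.4],[0,0,0,0,0,0,0.4],[0,0,0,0,0,0,0.4],[0,0,0,0,0,0,0.4]]'; python3 -m inch '[[0,0,-0.01,0,0,0,0.4],[0,0,-0.03,0,0,0,0.4],[0,0,-0.06,0,0,0,0.3],[0,0,-0.1,0,0,0,0.1],[0,0,-0.13,0,0,0,0.1]]'; python3 go.py .587 -.347 .15 178
```

```text
time: 8.95
ee_pos: [0.5828, -0.0434, 0.055]
tcp_rot: [-179.9, -0.1, 178.1]
wrist_force: [-1.0, -0.7, 0.2]
opening: 0.051
time: 9.37
ee_pos: [0.5828, -0.0433, 0.1884]
tcp_rot: [-179.9, -0.0, 178.1]
wrist_force: [1.9, -0.0, 0.5]
opening: 0.0768
shift [-0.0144 -0.3033  0.0387] turn [-0.001  -0.0001  0.0011]
t 9.3667 q [-4.2  9.1  9.8 90.7 -0.1 -2.3] [ 0.5828 -0.0433  0.1884] [-1.7994e+02 -1.0000e-02  1.7806e+02] F [ 1.85 -0.04  0.48] T [ 0.05 -0.06  0.04] op 0.0768
```

```bash
python3 -m inch '[[-0.003,-0.035,0,0,0,0,0],[-0.005,-0.065,0,0,0,0,0],[-0.007,-0.1,0,0,0,0,0],[-0.008,-0.13,0,0,0,0,0],[-0.009,-0.16,0.01,0,0,0,0],[-0.011,-0.195,0.015,0,0,0,0],[-0.012,-0.23,0.02,0,0,0,0],[-0.014,-0.26,0.03,0,0,0,0],[-0.015,-0.29,0.039,0,0,0,0],[-0.0165,-0.306,0.045,0,0,0,0],[-0.0165,-0.306,0.06,0,0,0,0],[-0.0165,-0.306,0.07,0,0,0,0]]'; python3 - <<'E'
from m import *
for n in("top","side"):
    im,d=optics.camera(n); np.savez(f"pics/{n}6.npz",im=im,d=d); cv2.imwrite(f"pics/{n}6.png",im[...,::-1])
s=np.load("pics/side6.npz")["im"]; t=np.load("pics/top6.npz")["im"]
k=cv2.resize(s[260:380,300:450,::-1],(500,400),interpolation=2); k2=cv2.resize(t[170:300,270:400,::-1],(300,300),interpolation=2)
W=np.zeros((400,800,3),np.uint8);W[:,:500]=k;W[:300,500:]=k2;cv2.imwrite("pics/pw.png",W)
# purple & weight centres from side0/top0 (silhouette centroid = mid height)
t0=np.load("pics/top0.npz")["im"];s0=np.load("pics/side0.npz")["im"]
h=cv2.cvtColor(t0,40+1);h2=cv2.cvtColor(s0,41)
pu=lambda h:(h[...,0]>125)&(h[...,0]<160)&(h[...,1]>100)
for n,hh,b in(("top",h,(420,230,450,260)),("side",h2,(345,310,375,350))):
    m,c,st=comp(pu(hh),(0,0),b);print("purple",n,c,st,ray(n,c,.0225))
E
python3 go.py .589 -.350 .009 178
```

```text
time: 10.37
ee_pos: [0.5887, -0.3506, 0.1143]
tcp_rot: [-180.0, -0.1, 178.0]
wrist_force: [-0.4, -0.8, 0.1]
opening: 0.0854
purple top [434.04790419 243.62874251] [427 237  15  14 167] [[ 0.52654977 -0.29132065  0.0225    ]]
purple side [358.80656934 329.24817518] [352 319  15  24 274] [[ 0.52758748 -0.28933848  0.0225    ]]
shift [-0.0013 -0.0012  0.1043] turn [ 0.0008 -0.0047  0.0014]
t 10.4667 q [-30.6  23.2  18.9  85.9  -0.1 -28.7] [ 0.5882 -0.3488  0.1133] [179.95  -0.27 178.08] F [ 0.34  1.02 -0.46] T [-0.    0.04 -0.03] op 0.0851
```

View pics/pw.png

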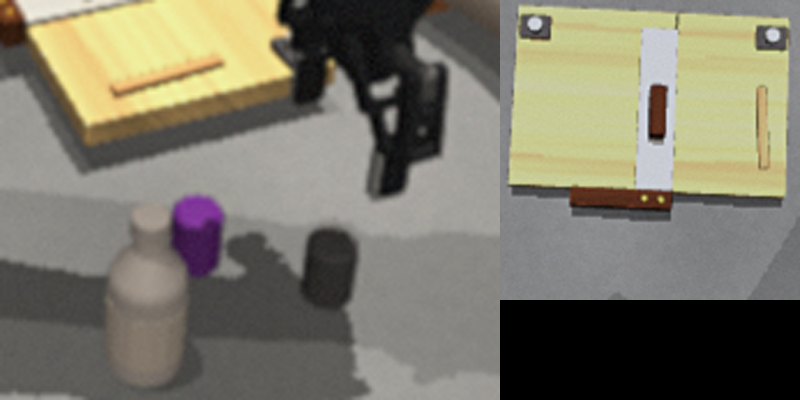

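The side view shows the open gripper above the dark cylinder at about (399,340). The top view shows the square lying flush and on the line, unobstructed. I'll measure both.

```bash
python3 - <<'E'
from sm import *
im=np.load("pics/top6.npz")["im"];bl=im[...,2].astype(np.float32);im0=np.load("pics/top0.npz")["im"]
print("weight side",ray("side",[399.15,340.1],.0225)); P=proj("top",[[.589,-.35,.0225],[.589,-.348,.0225]]);print(P)
g0=255-cv2.cvtColor(im0,7).astype(float)
# top-line reference
o=ray("top",[[343.579,252],[346.267,180]],.044);u=o[1]-o[0];u/=np.linalg.norm(u);w=np.array([-u[1],u[0],0])
at=lambda x,z,dy=0:np.r_[(o[0]+u*(x-o[0][0])/u[0]+w*dy)[:2],z]
sat=cv2.cvtColor(im,cv2.COLOR_RGB2HSV)[...,1].astype(np.float32)
for nm,dy in(("outer",0),("inner",.04)):
    A,B=proj("top",[at(.51,.049,dy),at(.67,.049,dy)])
    for ch,thr in((bl,180),):
        p,q,n,r=edge(ch,A,B,thr,half=3);Q=ray("top",[p,q],.049);print(nm,n,r,yaw(Q[1]-Q[0]),"left of line",((Q-o[0])@w*1000).round(2))
A,B=proj("top",[at(.677,.049,.036),at(.677,.049,.004)]);p,q,n,r=edge(bl,A,B,180,half=4);Q=ray("top",[p,q],.049);print("far",n,Q.round(4))
# weight rect in top0
h=cv2.cvtColor(im0,41); m,c,st=comp((h[...,2]<95)&(h[...,1]<70),(457,219),(440,205,475,235));print(c,st,ray("top",c,.0225))
E
```

```text
weight side [[ 0.5923516  -0.35139242  0.0225    ]]
[[456.33074731 219.88206732]
 [455.55270279 219.87037475]]
outer 40 0.17151086 -1.8602971482721278 left of line [-0.77 -0.76]
inner 40 0.16637908 -1.9527372254557025 left of line [38.28 38.02]
far 40 [[ 0.6785 -0.0297  0.049 ]
 [ 0.6762 -0.0616  0.049 ]]
[455.78431373 219.34803922] [448 211  17  18 204] [[ 0.5903745  -0.34863575  0.0225    ]]
```

```bash
python3 s5.py side6 .044 .499; python3 - <<'E'
from h import *
t=np.load("pics/top6.npz")["im"];s=np.load("pics/side6.npz")["im"]
W=np.zeros((600,800,3),np.uint8)
W[:,:320]=cv2.resize(t[172:262,322:370,::-1],(320,600),interpolation=2)
W[:480,320:]=cv2.resize(s[215:295,300:380,::-1],(480,480),interpolation=2)
cv2.imwrite("pics/fit.png",W)
E
```

```text
top edge 40 0.09 [[0.6164, -0.0659, 0.049], [0.6743, -0.0678, 0.049]] yaw -1.8820897664711065 left of line mm [-1.74 -1.76]
bottom edge(+line) 40 0.12 [[0.6166, -0.0655, 0.044], [0.674, -0.0685, 0.044]] yaw -3.0562736268021617 left of line mm [-1.32 -2.52]
```

View pics/fit.png

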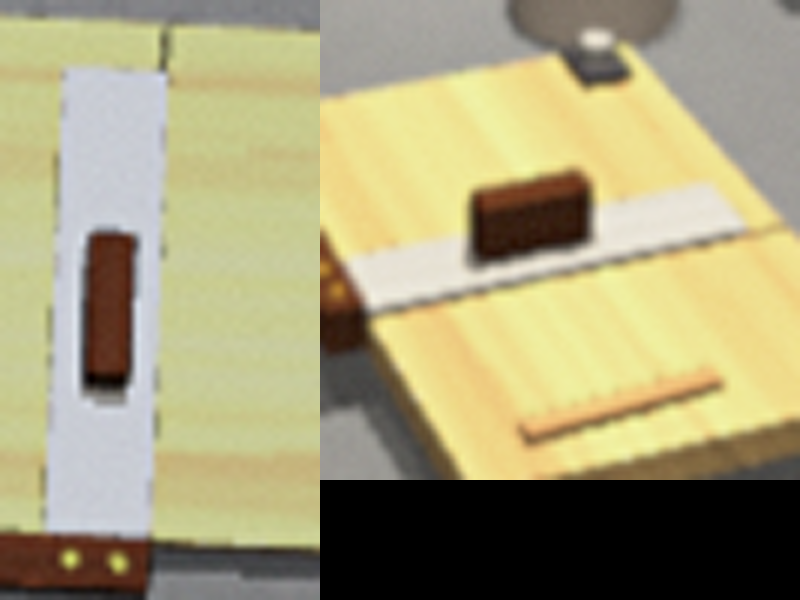

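```bash
python3 - <<'E'
from sm import *
a=np.load("pics/top0.npz")["im"][...,2].astype(np.float32);b=np.load("pics/top6.npz")["im"][...,2].astype(np.float32)
o=ray("top",[[343.579,252],[346.267,180]],.044);u=o[1]-o[0];u/=np.linalg.norm(u);w=np.array([-u[1],u[0],0])
s=np.arange(-12,12.01,.1)/1000 # + = left
def prof(im,x0,x1):
    L=[]
    for x in np.linspace(x0,x1,120):
        c=o[0]+u*(x-o[0][0])/u[0]
        q=proj("top",c+s[:,None]*w).astype(np.float32);L.append(cv2.remap(im,q[:,0].copy(),q[:,1].copy(),1).ravel())
    return np.mean(L,0)
for x0,x1 in((.51,.545),(.61,.64),(.64,.67),(.51,.67)):
    p0=prof(a,x0,x1);p=prof(b,x0,x1)
    bR0=p0[s<-.007].mean();bL0=p0[s>.007].mean();base=np.interp(s,[-.0095,.0095],[bR0,bL0]);de=(base-p0);D=de.sum()*.1;cen=(s*de).sum()/de.sum()*1000;line=bR0-D/1.6
    bR=p[s<-.007].mean();bl=p[s>.007].mean();k=bR/bR0;ln=line*k;W=12
    I=p.sum()*.1
    r=(I-bl*W-ln*.8-bR*(W-.8))/(bl-ln)
    r2=(I-bl*W-bR*W)/(bl-bR)
    print(f"line centre {cen:.2f} mm, line val {line:.0f} board {bR:.0f} blade {bl:.0f}; edge right of line: {r:.2f} (line seen) {r2:.2f} (line hidden); minus .26 parallax")
    print(p[60:181:8].round(0))
E
```

```text
line centre -0.24 mm, line val 42 board 135 blade 211; edge right of line: 1.02 (line seen) 1.30 (line hidden); minus .26 parallax
[133. 132. 133. 135. 138. 148. 170. 191. 207. 211. 214. 214. 213. 213.
 212. 212.]
line centre -0.11 mm, line val 44 board 143 blade 192; edge right of line: 2.09 (line seen) 4.76 (line hidden); minus .26 parallax
[142. 142. 143. 146. 154. 162. 175. 189. 204. 213. 214. 214. 214. 213.
 212. 209.]
line centre -0.56 mm, line val 40 board 139 blade 211; edge right of line: 1.23 (line seen) 1.84 (line hidden); minus .26 parallax
[137. 138. 141. 144. 150. 165. 182. 197. 205. 210. 214. 214. 213. 212.
 212. 212.]
line centre -0.25 mm, line val 43 board 143 blade 161; edge right of line: 4.46 (line seen) 25.67 (line hidden); minus .26 parallax
[142. 142. 143. 145. 151. 161. 177. 193. 206. 212. 215. 215. 215. 214.
 213. 210.]
```

By the cameras the edge lies about 0.8–1.7 mm right of the line centre. That is worth a 1.1 mm trim, so I'll regrasp by retracing the same commanded shifts with y +1.1 mm.

```bash
python3 -m inch '[[0.001,0.01,-0.04,0,0,0,0],[0.003,0.03,-0.07,0,0,0,0],[0.004,0.065,-0.07,0,0,0,0],[0.006,0.1,-0.07,0,0,0,0.1],[0.008,0.135,-0.07,0,0,0,0.2],[0.01,0.17,-0.07,0,0,0,0.2],[0.012,0.205,-0.07,0,0,0,0.2],[0.013,0.24,-0.07,0,0,0,0.3],[0.015,0.275,-0.07,0,0,0,0.3],[0.0165,0.3,-0.07,0,0,0,0.3],[0.0165,0.3071,-0.07,0,0,0,0.4],[0.0165,0.3071,-0.07,0,0,0,0.4]]'|grep pos; python3 -m inch '[[0,0,0.03,0,0,0,0.4],[0,0,0.06,0,0,0,0.4],[0,0,0.09,0,0,0,0.4],[0,0,0.115,0,0,0,0.4],[0,0,0.128,0,0,0,0.4],[0,0,0.128,0,0,0,0.4],[0,0,0.128,0,0,0,0.4]]' ; python3 go.py
```

```text
ee_pos: [0.5829, -0.0397, 0.1862]
time: 12.05
ee_pos: [0.5828, -0.0429, 0.0576]
tcp_rot: [-179.9, -0.1, 178.0]
wrist_force: [0.3, 0.8, 0.3]
opening: 0.0511
t 12.05 q [-4.2  9.9 -3.7 76.5 -0.1 -2.2] [ 0.5828 -0.0429  0.0576] [-1.7994e+02 -1.1000e-01  1.7804e+02] F [0.28 0.78 0.34] T [-0.03 -0.02  0.05] op 0.0511
```

```bash
python3 -m inch '[[0,0,0,0,0,0,0.6],[0,0,0,0,0,0,0.7],[0,0,0,0,0,0,0.8],[0,0,0,0,0,0,1],[0,0,0,0,0,0,1],[0,0,0,0,0,0,1],[0,0,0,0,0,0,1],[-0.001,0,0,0,0,0,1],[-0.0015,0,0,0,0,0,1],[-0.0015,0,0,0,0,0,1]]' 40; python3 go.py; python3 - <<'E'
from h import *
im,d=optics.camera("side"); np.savez("pics/side7.npz",im=im,d=d)
E
python3 s5.py side7 .044 .499
```

```text
time: 12.88
ee_pos: [0.5837, -0.0426, 0.0588]
tcp_rot: [-179.9, -0.1, 178.1]
wrist_force: [-9.9, -1.0, 11.1]
opening: 0.0173
t 12.8833 q [-4.1 10.  -3.4 76.7 -0.1 -2.2] [ 0.5837 -0.0426  0.0588] [-1.7992e+02 -1.1000e-01  1.7806e+02] F [-9.88 -0.96 11.11] T [-0.15  1.66  0.07] op 0.0173
top edge 40 0.1 [[0.6176, -0.0625, 0.049], [0.6757, -0.0644, 0.049]] yaw -1.8373279342951865 left of line mm [1.64 1.67]
bottom edge(+line) 40 0.12 [[0.6157, -0.0679, 0.044], [0.6731, -0.0709, 0.044]] yaw -3.0644598754238226 left of line mm [-3.73 -4.94]
```

```bash
python3 -m inch '[[0,0,0,0,0,0,0.7],[0,0,0,0,0,0,0.5],[0,0,0,0,0,0,0.4],[0,0,0,0,0,0,0.4],[0,0,0,0,0,0,0.4],[0,0,-0.01,0,0,0,0.4],[0,0,-0.03,0,0,0,0.4],[0,0,-0.06,0,0,0,0.3],[0,0,-0.1,0,0,0,0.1],[0,0,-0.13,0,0,0,0.1]]'|grep -E "pos|time"; python3 -m inch '[[-0.003,-0.035,0,0,0,0,0],[-0.005,-0.065,0,0,0,0,0],[-0.007,-0.1,0,0,0,0,0],[-0.008,-0.13,0,0,0,0,0],[-0.009,-0.16,0.01,0,0,0,0],[-0.011,-0.195,0.015,0,0,0,0],[-0.012,-0.23,0.02,0,0,0,0],[-0.013,-0.26,0.03,0,0,0,0],[-0.014,-0.29,0.039,0,0,0,0],[-0.0145,-0.306,0.045,0,0,0,0],[-0.0145,-0.307,0.06,0,0,0,0],[-0.0145,-0.307,0.07,0,0,0,0]]'
cat > tm.py <<'E'
from sm import *
o=ray("top",[[343.579,252],[346.267,180]],.044);u=o[1]-o[0];u/=np.linalg.norm(u);w=np.array([-u[1],u[0],0])
at=lambda x,z,dy=0:np.r_[(o[0]+u*(x-o[0][0])/u[0]+w*dy)[:2],z]
def meas(im):
    bl=im[...,2].astype(np.float32)
    for nm,dy in(("outer",0),("inner",.04)):
        A,B=proj("top",[at(.51,.049,dy),at(.67,.049,dy)]);p,q,n,r=edge(bl,A,B,178,half=3);Q=ray("top",[p,q],.049);print(nm,n,r.round(2),yaw(Q[1]-Q[0]).round(2),"left of line",((Q-o[0])@w*1000).round(2))
E
python3 - <<'E'
from tm import *
for n in("top","side"):
    im,d=optics.camera(n); np.savez(f"pics/{n}8.npz",im=im,d=d)
meas(np.load("pics/top6.npz")["im"]);meas(np.load("pics/top8.npz")["im"])
W=np.zeros((600,800,3),np.uint8)
t=np.load("pics/top8.npz")["im"];s=np.load("pics/side8.npz")["im"]
W[:,:320]=cv2.resize(t[172:262,322:370,::-1],(320,600),interpolation=2)
W[:480,320:]=cv2.resize(s[215:295,300:380,::-1],(480,480),interpolation=2)
cv2.imwrite("pics/fit2.png",W)
E
python3 s5.py side8 .044 .499;python3 go.py .5895 -.35 .009 178
```

```text
time: 13.77
ee_pos: [0.5843, -0.0422, 0.1903]
time: 14.77
ee_pos: [0.5881, -0.3506, 0.1163]
tcp_rot: [-180.0, -0.1, 178.0]
wrist_force: [-0.3, 0.7, -1.7]
opening: 0.0851
outer 40 0.17 -1.95 left of line [-0.77 -1.03]
inner 40 0.17 -1.97 left of line [38.39 38.1 ]
outer 40 0.16 -1.88 left of line [0.9  0.85]
inner 40 0.14 -1.94 left of line [39.19 38.97]
top edge 40 0.07 [[0.6168, -0.0646, 0.049], [0.6747, -0.0669, 0.049]] yaw -2.3059047566176636 left of line mm [-0.43 -0.87]
bottom edge(+line) 40 0.06 [[0.6162, -0.0665, 0.044], [0.6741, -0.0682, 0.044]] yaw -1.7491192302272536 left of line mm [-2.33 -2.21]
shift [-0.0024 -0.0013  0.1062] turn [ 0.0008 -0.0048  0.0013]
t 14.8667 q [-30.6  23.2  19.   86.1  -0.1 -28.7] [ 0.5877 -0.3487  0.1152] [179.95  -0.27 178.08] F [-0.47 -0.39  0.78] T [ 0.04 -0.   -0.01] op 0.0856
```

View pics/fit2.png

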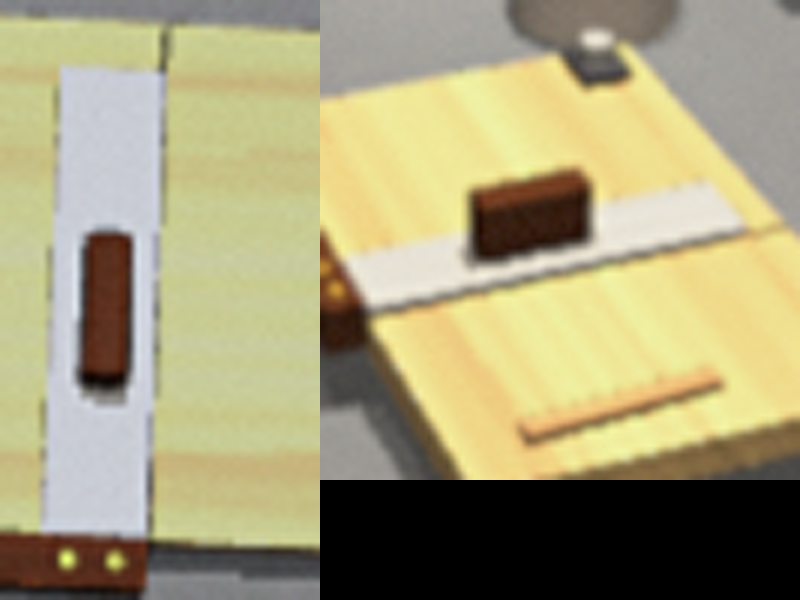

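The trim moved the square 0.85 mm left. A thin dark stripe of line now shows continuously along the outer edge, and the stock shows no gap at the board edge. Now the weight.

```bash
python3 -m inch '[[-0.003,0,0.03,0,0,0,0],[-0.003,0,0.06,0,0,0,0],[-0.003,0,0.085,0,0,0,0],[-0.003,0,0.1,0,0,0,0],[-0.003,0,0.1055,0,0,0,0],[-0.003,0,0.1055,0,0,0,0]]'|grep -E "pos|force"; python3 -m inch '[[0,0,0,0,0,0,0.2],[0,0,0,0,0,0,0.4],[0,0,0,0,0,0,0.5],[0,0,0,0,0,0,0.6],[0,0,0,0,0,0,0.6],[0,0,0,0,0,0,0.8],[0,0,0,0,0,0,1],[0,0,0,0,0,0,1],[0,0,0,0,0,0,1],[0,0,0,0,0,0,1]]' 40;python3 go.py
```

```text
ee_pos: [0.591, -0.3487, 0.0112]
wrist_force: [-0.4, 0.1, 0.0]
time: 16.2
ee_pos: [0.5917, -0.3498, 0.0127]
tcp_rot: [-179.9, -0.0, 178.1]
wrist_force: [-0.3, 2.2, 5.2]
opening: 0.0329
t 16.2 q [-30.6  24.9   9.9  75.   -0.1 -28.6] [ 0.5917 -0.3498  0.0127] [-1.7994e+02 -3.0000e-02  1.7807e+02] F [-0.3   2.25  5.2 ] T [ 0.65  0.04 -0.  ] op 0.0329
```

```bash
python3 -m inch '[[0,0,-0.01,0,0,0,1],[0,0,-0.03,0,0,0,1],[0,0,-0.06,0,0,0,1],[0,0,-0.1,0,0,0,1],[0,0,-0.14,0,0,0,1],[0,0,-0.14,0,0,0,1],[0,0,-0.14,0,0,0,1]]'; python3 go.py .6425 -.0445 .12 178.05
```

```text
time: 16.78
ee_pos: [0.5924, -0.3505, 0.1549]
tcp_rot: [-179.8, 0.1, 178.1]
wrist_force: [-0.3, -0.1, -4.4]
opening: 0.0327
shift [-0.0396  0.3077  0.0339] turn [-0.0036  0.0024  0.    ]
t 16.7833 q [-30.6  23.6  23.9  90.1  -0.1 -28.6] [ 0.5924 -0.3505  0.1549] [-1.7979e+02  1.4000e-01  1.7805e+02] F [-0.35 -0.12 -4.44] T [-0.01  0.05  0.02] op 0.0327
```

```bash
python3 -m inch '[[-0.004,0.03,0,0,0,0,1],[-0.008,0.06,0,0,0,0,1],[-0.012,0.09,0,0,0,0,1],[-0.016,0.12,0,0,0,0,1],[-0.02,0.15,0,0,0,0,1],[-0.024,0.18,0,0,0,0,1],[-0.028,0.21,0,0,0,0,1],[-0.032,0.24,0,0,0,0,1],[-0.036,0.27,0.01,0,0,0,1],[-0.038,0.295,0.02,0,0,0,1],[-0.0396,0.3077,0.034,0,0,0,1],[-0.0396,0.3077,0.034,0,0,0,1]]'|grep pos; python3 -m inch '[[0,0,0,0,0,0,1],[0,0,0,0,0,0,1],[0,0,0,0,0,0,1],[0,0,0,0,0,0,1]]'; python3 go.py .6425 -.0445 .0657 178.05
```

```text
ee_pos: [0.6395, -0.0406, 0.1121]
time: 18.12
ee_pos: [0.6415, -0.0446, 0.1178]
tcp_rot: [-179.9, -0.1, 178.0]
wrist_force: [-0.5, -0.8, -3.3]
opening: 0.0327
shift [-0.0011  0.0002  0.0521] turn [-0.0011 -0.0012 -0.0011]
t 18.1167 q [-4.  17.1 11.6 84.5 -0.1 -1.9] [ 0.6415 -0.0446  0.1178] [-1.7994e+02 -7.0000e-02  1.7799e+02] F [-0.53 -0.78 -3.33] T [-0.03  0.05 -0.  ] op 0.0327
```

```bash
python3 -m inch '[[-0.001,0,0.015,0,0,0,1],[-0.001,0,0.03,0,0,0,1],[-0.001,0,0.042,0,0,0,1],[-0.001,0,0.049,0,0,0,1],[-0.001,0,0.05,0,0,0,1],[-0.001,0,0.05,0,0,0,1],[-0.001,0,0.05,0,0,0,1],[-0.001,0,0.05,0,0,0,1]]'|grep -E "pos|force"; python3 - <<'E'
from h import *
im,d=optics.camera("side"); np.savez("pics/side9.npz",im=im,d=d)
cv2.imwrite("pics/wh.png",cv2.resize(im[200:290,290:400,::-1],(733,600),interpolation=cv2.INTER_CUBIC))
c=lambda x,y,z:proj("side",[x,y,z])[0].round(1)
print("axis pred bottom/top",c(.6425,-.0445,.053),c(.6425,-.0445,.098))
E
python3 go.py
```

```text
ee_pos: [0.6428, -0.0437, 0.0684]
wrist_force: [-0.1, -0.1, -2.5]
axis pred bottom/top [355.7 249.5] [356.5 235.3]
t 18.8333 q [-3.9 17.8  6.9 79.1 -0.1 -1.9] [ 0.6427 -0.0437  0.0683] [-1.7995e+02 -3.0000e-02  1.7806e+02] F [-0.35 -0.2  -3.3 ] T [0.01 0.03 0.01] op 0.0323
```

View pics/wh.png

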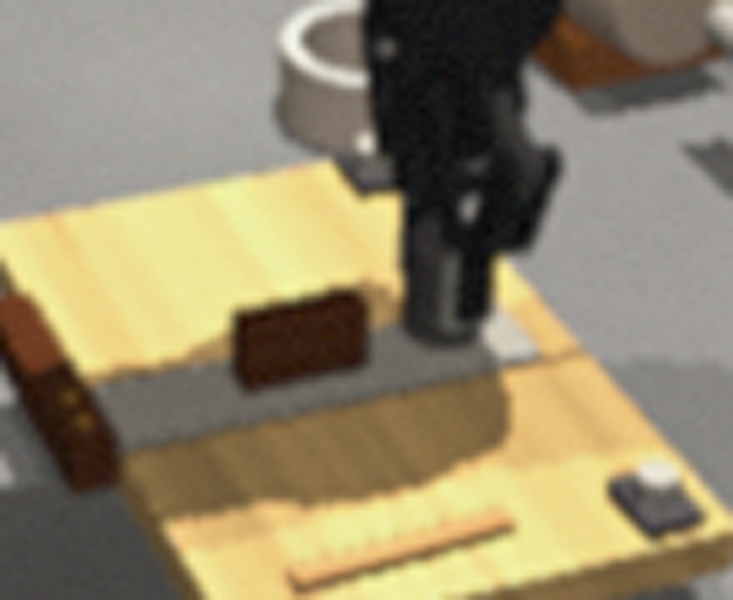

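The cylinder hangs upright over the bare end, spanning crop columns 402–492, which is about 3 mm beyond the predicted x. I'll trim and lower gently.

```bash
python3 -m inch '[[0.001,-0.0007,0.002,0,0,0,1],[0.0015,-0.0007,0.004,0,0,0,1],[0.0015,-0.0007,0.0055,0,0,0,1],[0.0015,-0.0007,0.0055,0,0,0,1],[0.0015,-0.0007,0.0055,0,0,0,1]]'|grep -E "pos|force"; python3 -m inch '[[0,0,0.0005,0,0,0,1],[0,0,0.0005,0,0,0,1],[0,0,0.0005,0,0,0,1]]'|grep -E "pos|force"; python3 -m inch '[[0,0,0.0005,0,0,0,1],[0,0,0.0005,0,0,0,1],[0,0,0.0005,0,0,0,1]]'|grep -E "pos|force"
```

```text
ee_pos: [0.6407, -0.0443, 0.0618]
wrist_force: [0.0, -0.8, -1.9]
ee_pos: [0.6407, -0.0443, 0.0617]
wrist_force: [-2.7, -0.5, 3.2]
ee_pos: [0.6408, -0.0443, 0.0617]
wrist_force: [-4.4, 1.3, 6.5]
```

```bash
python3 -m inch '[[0,0,-0.0006,0,0,0,1],[0,0,-0.0006,0,0,0,1],[0,0,-0.0006,0,0,0,0.55],[0,0,-0.0006,0,0,0,0.5],[0,0,-0.0006,0,0,0,0.4],[0,0,-0.0006,0,0,0,0.3],[0,0,-0.0006,0,0,0,0.2],[0,0,-0.0006,0,0,0,0.1],[0,0,-0.0006,0,0,0,0.1],[0,0,-0.0006,0,0,0,0]]' 20; python3 -m inch '[[0,0,-0.005,0,0,0,0],[0,0,-0.015,0,0,0,0],[0,0,-0.035,0,0,0,0],[0,0,-0.06,0,0,0,0],[0,0,-0.1,0,0,0,0],[0,0,-0.14,0,0,0,0],[0,0,-0.18,0,0,0,0]]'; python3 -m inch '[[0,0.03,0,0,0,0,0],[0,0.06,0,0,0,0,0],[0,0.1,0,0,0,0,0],[0.01,0.13,0,0,0,0,0],[0.02,0.17,0,0,0,0,0],[0.03,0.2,0,0,0,0,0],[0.04,0.23,0,0,0,0,0],[0.05,0.26,0,0,0,0,0],[0.06,0.29,0,0,0,0,0],[0.06,0.29,0,0,0,0,0]]'
python3 - <<'E'
from tm import *
for n in("top","side"):
    im,d=optics.camera(n); np.savez(f"pics/{n}10.npz",im=im,d=d)
t=np.load("pics/top10.npz")["im"];s=np.load("pics/side10.npz")["im"]
meas(t)
W=np.zeros((600,800,3),np.uint8)
W[:,:320]=cv2.resize(t[172:262,322:370,::-1],(320,600),interpolation=2)
W[:480,320:]=cv2.resize(s[215:295,300:380,::-1],(480,480),interpolation=2)
cv2.imwrite("pics/final.png",W)
h=cv2.cvtColor(t,41); m,c,st=comp((h[...,2]<105)&(h[...,1]<70),(0,0),(335,172,358,210));r=cv2.minEnclosingCircle(np.argwhere(m)[:,::-1].astype(np.float32));print(c,st,ray("top",c,.0715),r)
Q=ray("top",c,.0715)[0];print("across",((Q-o[0])@w*1000).round(1),"along",((Q-[.4975,-.06,0])@u*1000).round(1))
E
```

```text
time: 20.58
ee_pos: [0.6408, -0.0443, 0.0614]
tcp_rot: [-179.9, -0.1, 178.1]
wrist_force: [0.5, -0.2, -1.4]
opening: 0.0851
time: 21.17
ee_pos: [0.6405, -0.0441, 0.2443]
tcp_rot: [-179.9, -0.1, 178.1]
wrist_force: [1.8, 0.1, 0.9]
opening: 0.0857
time: 22.0
ee_pos: [0.5892, 0.2525, 0.2423]
tcp_rot: [180.0, -0.1, 178.3]
wrist_force: [0.5, -0.2, -0.0]
opening: 0.0854
outer 32 0.18 -2.12 left of line [1.17 0.45]
inner 38 0.15 -1.79 left of line [39.02 39.22]
[339.52564103 193.89102564] [335 186  11  17 156] [[ 0.6405471  -0.04751033  0.0715    ]] ((338.5, 194.0), 8.381627082824707)
across 17.0 along 142.6
```

View pics/final.png

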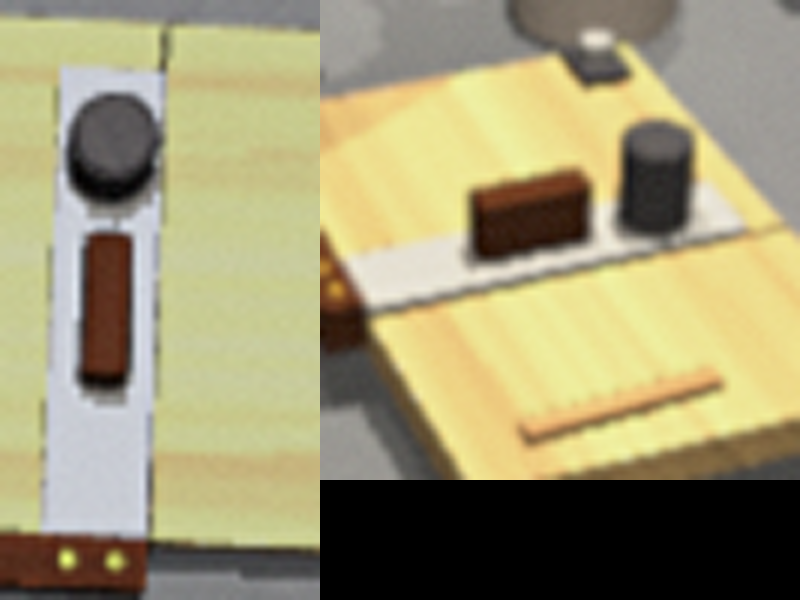

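The final picture shows the cylinder upright on the bare end with its base centred across the blade, the square's outer edge along the line, and the stock flush. Nothing is touching them. (The numeric cylinder centre was clipped by its mask box.) Handing in.

```bash
python3 - <<'E'
from h import *
a=np.load("pics/top0.npz")["im"][...,:];b=np.load("pics/top10.npz")["im"]
h=cv2.cvtColor(b,41)
from m import comp
m,c,st=comp((h[...,2]<105)&(h[...,1]<70),(0,0),(325,180,358,206));print(c,st,ray("top",c,.0715))
print(order.job_done())
E
```

```text
[338.47593583 194.01604278] [332 186  14  17 187] [[ 0.64018614 -0.04490045  0.0715    ]]
the job is handed in; nothing more can be done
None
```

The square is on the board with its stock pressed flush against the near edge. The dark steel cylinder stands upright on the bare end of the blade. I handed the job in at about 22 s of robot time, and `job_done` gives no verdict.

**Square:** After the first placing, the cameras put the outer edge 0.8–1.7 mm right of the line. I regrasped it and moved it 0.85 mm left. I seated it against the edge with about 10 N before letting go.

**Edge on the line:** The last pictures show a thin dark stripe of line along the blade's outer edge and no gap at the stock. The numbers disagree slightly:
- The top camera reads about 0.5–1.2 mm left of the line at the outer edge. The inner edge implies about 0.9 mm right.
- The side camera, just before the cylinder was placed, read 0.4–0.9 mm right.

I take the edge to be within about 1 mm of the line's centre.

**Cylinder:** It touched the blade at the height expected from lifting it off the bench, pressed with about 10 N at most, and I eased off before releasing. The final top view puts it at (0.640, -0.045) m, within about 0.5 mm of midway across the blade and about 142 mm along it. An earlier figure of 17 mm across came from a clipped mask and was discarded.

**After placing:** The inner blade edge had not moved measurably once the cylinder was down. I did not measure the other objects again, but the arm met no unexpected force.

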